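# Find the socket that fits the flask clamp's nut and slacken it

## Task

The denture flask is to be released: find which of the three sockets in the holder fits the hex nut on top of the flask clamp. Pull a socket straight up out of its snap-in bore and try it on the nut; if it will not go fully down, stand it upright on the worktop (or back in the holder) and try another. With the right one fully home on the nut, turn the nut about an eighth of a turn anticlockwise (seen from above) to slacken it, and finish still gripping that socket seated on the nut; leave the other things on the bench alone.

Things in the scene. Friction and masses are not known exactly. Their poses are not given: they have to be found in the camera images.
- socket_a: steel socket with a six-sided drive adapter fixed on top, 58 mm tall, 0.11 kg, mouth down in a bore. Origin: centre of the mouth rim underneath; z up. From the rim: mouth section 27 mm diameter to 17 mm; 45-degree shoulder to 19.5; neck 22 mm diameter to 26; solid adapter 26 to 58 mm, a hexagon 22 mm across flats (24 over corners), to be gripped there. Adapter flat normals: +x and every 60 degrees
- socket_b: second socket: outside, origin and axes exactly as socket_a, but another mouth size. In all three the hex mouth is a cavity 17 mm deep, open below, with a lead-in chamfer, its flats parallel to those of the adapter above. Of the three mouths one goes over the nut and two are too small by 2 mm or more (they stop on top of the nut); nothing outside tells which
- socket_c: third socket: outside, origin and axes exactly as socket_a, but another mouth size; which socket stands in which bore changes from start to start
- nut_seat (a point): centre of the upper face of the nut's 32 mm flange, on its axis, 104 mm above the worktop: a seated socket has its rim here. The steel nut rises 15 mm above this point: hexagon 17 mm across flats (the fitting mouth has 18) for 12.5 mm, then tapered to 15 mm over corners at the top. z up; flat normals lie along +x and every 60 degrees; the frame turns with the nut
- clamp: fixed screw clamp holding a brass denture flask (about 85 mm across), the nut at its top centre. Origin: centre of its underside; z up. Base 56 x 150 mm along x, y; two columns at y = -60 and +60 mm carry a bridge bar 36 x 146 mm whose top is 96 mm above the worktop, column caps to 104 mm. The worktop between it and the robot is clear
- nut (a joint): turn of the nut, rad: 0 tight at the start, grows anticlockwise seen from above; it cannot be tightened further, resists with about 0.22 N m, stays where it is left. The fitting socket has play on it: the first 0.1 to 0.2 rad of turning only takes up slack
- holder: aluminium block 200 x 50 x 30 mm, screwed down. Origin: centre of its underside; x along the row. Three bores 28 mm diameter, 24 mm deep (floor at 6 mm), at x = -66, 0, +66 mm, one socket in each, its adapter standing clear from 2 to 34 mm above the block. Two spring balls in each bore snap over the socket's shoulder: a straight upward pull of some 10 to 15 N over 4 mm frees it
- cast_b: white plaster dental cast 56 x 58 x 32 mm, bystander; origin under its centre
- dappen_0: small white dish, 35 mm diameter, 24 mm tall, bystander; origin under its centre
- bottle_1: small white bottle, 39 mm diameter, 82 mm tall, bystander; origin under its centre
- flask_key: flat steel key, 67 x 96 x 8 mm, lying on the worktop, bystander; origin under its centre

How it is judged:
By the outcome, as a careful person would: the job done as asked, in the order asked, and still so for the second after the job is handed in, while the arm keeps its last pose, push and grip.
It also fails if it takes over 72 s, if anything falls off the work surface, if the arm or the gripper's body presses on something with over 40 N, if the wrist force passes 120 N, or if a joint passes its speed limit or range.

## Robot

A 6-joint arm with a two-finger parallel gripper is mounted at the origin on a cart in front of the work surface, level with it; the furniture and walls round the work are solid. World frame = base frame: x ahead of the robot, y to its left, z up, the work surface at z = 0. Lengths are in m, angles in rad, forces in N, time in s.
With the tool pointing down it reaches from about 0.35 to 0.725 m from the base axis. Payload 6 kg.
Tool frame: the origin (TCP) lies at the very end of the fingers, on their centre line; the grasp point (between the pads) lies 19 mm behind it; z points along the fingers, y is the line along which they close (so a half turn about z gives the same grasp; the last joint's range is limited). The gripper opens to 85 mm and grips with 20 to 120 N. Pads are 22 mm wide; open, the fingers measure 114 mm over their backs; the gripper's body (76 mm by 85 mm) begins 54 mm behind the grasp point. The pads swing forward as they close: fully open they stand 13 mm farther back than shut.
Start: joints at [-0.791, 0.04, 0.085, 0, -1.615, -0.334], TCP at [0.259, -0.541, 0.231] pointing down, gripper open.
Joint ranges: [-2.56, 2.56], [-1.29, 2.01], [-1.08, 1.49], [-3.29, 1.98], [-2.81, -0.18], [-2.99, 2.99]. Speed limits (rad/s): [2.57, 2.57, 3.01, 3.14, 3.14, 3.14].

## Interface

Orientations are given as a rotation vector (axis times angle).
In Python, from station import arm, viewer, ticket, telemetry gives the robot as it stands (arm), with the cameras (viewer), the job (ticket) and the readings (telemetry).
- The arm moves only by the shell command python3 nudge.py 'ROWS' [FORCE]. ROWS is a JSON list that holds a single list of rows (three levels of brackets), with 1 to 10 rows, each of 5 numbers: dx, dy, dz in a scale on which 1.0 is 0.5 m, then a turn about the tool's z in fractions of the full range, 1 being pi rad, then the opening from 0.0 (shut) to 1.0 (fully open); each row shifts and turns the commanded pose from where the row before left it, along the tool's axes as they then stand; what a row does not reach is not made up. A row lasts 1/12 s, in which the tool goes at most 0.0417 m and 0.125 rad, less where a joint would pass 70% of its speed; a pose out of reach is approached as far as the arm can. The fingers move at their own pace and stop on an object; FORCE is the grip in N (left out, the last holds). Time passes only in rows, so rows that do not move let the fingers close. It prints the time, the measured TCP pose, the force, the opening and the grip force at its end. Input that does not fit is refused with a message, and nothing moves.
- telemetry.get_obs(): the state, without advancing time (a new reading comes with each control period).
- viewer.capture(name): name is "scene" or "top" or "wrist"; returns a dict with "frame" (384x512x3 uint8, red, green, blue), "intrinsics" (3x3 intrinsics, pixels), "distortion" ([k1, k2, p1, p2, k3] as OpenCV has them; the pictures are not rectified), "rvec" (rotation vector, rad) and "tvec" (3), from world to camera coordinates, as OpenCV has them. Camera axes: x right, y down, z forward; pixel columns grow to the right and rows downward; lengths in m; the calibration is good to about 2 mm. A picture is of the moment at which its call begins. There is no depth.
- ticket.sign_off(): hands the job in; it is judged then, once.
The state is a dict: "clock": time; "joint_pos": joint angles; "joint_velocities": joint speeds; "effort": joint torques, N m; "tool_pos": TCP position; "ee_rot": TCP orientation; "ft_force": force on the tool from outside, world axes, zero at the start; "torque": the same for the moment, N m; "gripper_width": opening from 0.0 (shut) to 1.0 (fully open); "gripper_force": force on a finger pad.
Only numpy, scipy, OpenCV 4.12 (cv2) and the standard library are available. Lean on these libraries where they do the work, as an engineer would, in place of code of your own. Each camera call takes 0.05 s, during which the arm holds its last target. There are 200 camera calls.

## Working session

There is one attempt and no reset: what is moved stays moved. The work goes in short steps, Python scripts to look and compute and a shell command to move; the robot and the scene stay as the last step left them, time stands still between calls to the robot, and variables do not carry over. Pictures are saved under pics/ and viewed, at most 11 in all, crops included, and the job is handed in when it is done.

```bash
ls; mkdir -p pics; python3 - <<'E'
from station import arm, viewer, ticket, telemetry
import cv2
for n in("scene","top"):
    c=viewer.capture(n); cv2.imwrite(f"pics/{n}0.png",cv2.cvtColor(c["frame"],cv2.COLOR_RGB2BGR))
    print(n,c["intrinsics"].round(1).tolist(),c["distortion"],c["rvec"],c["tvec"])
o=telemetry.get_obs();print(o)
E
```

```text
nudge.py
pics
station.py
scene [[354.2, 0.0, 248.3], [0.0, 354.2, 195.1], [0.0, 0.0, 1.0]] [-0.0352893  0.         0.         0.         0.       ] [ 0.83259044 -2.22139554  1.38022962] [0.39407557 0.29467584 0.47946809]
top [[463.6, 0.0, 253.8], [0.0, 463.6, 186.0], [0.0, 0.0, 1.0]] [0.03556967 0.         0.         0.         0.        ] [ 2.10101165 -2.13894162  0.20227422] [-0.09499203  0.61509081  1.00857847]
{'clock': 0.1, 'joint_pos': array([-7.91322045e-01,  4.07666017e-02,  8.39447508e-02, -3.79206712e-04,
       -1.61550120e+00, -3.33743602e-01]), 'joint_velocities': array([ 0.00106383, -0.00155804,  0.0029347 , -0.00051718,  0.00033465,
        0.00088158]), 'effort': array([-4.69008519e-03, -3.69349015e+01,  3.48278689e+01,  6.95167735e+00,
       -4.63665754e-03,  3.23021106e-05]), 'tool_pos': array([ 0.2586333 , -0.5410828 ,  0.23039476]), 'ee_rot': array([ 6.94288659e-01, -3.06341565e+00, -2.35019818e-03]), 'ft_force': array([-1.41138148, -0.14115041, -1.1923957 ]), 'torque': array([-0.03364812, -0.02781609, -0.06565366]), 'gripper_force': 0.0, 'gripper_width': 1.0031875922684892}
```

View pics/scene0.png

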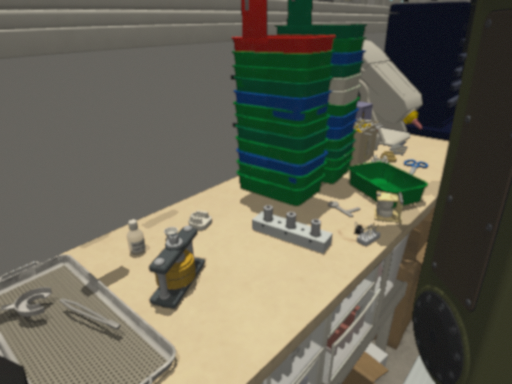

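View pics/top0.png

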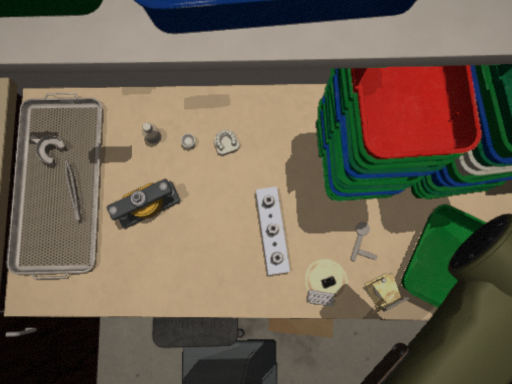

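The scene view shows the holder with its three sockets at about (268,212), (291,218) and (315,227), and the clamp at about (178,262). In the top view the sockets are at about (268,201), (272,230) and (278,258), and the nut is near (140,198). Next I'll get rough positions.

```bash
cat > h.py <<'E'
import numpy as np,cv2
from scipy.spatial.transform import Rotation as R
from station import arm, viewer, ticket, telemetry
def cap(n):
    c=viewer.capture(n); c["bgr"]=cv2.cvtColor(c["frame"],cv2.COLOR_RGB2BGR); return c
def ray(c,uv):
    p=cv2.undistortPoints(np.array([[uv]],float),c["intrinsics"],c["distortion"])[0,0]
    M=cv2.Rodrigues(np.array(c["rvec"],float))[0]
    return -M.T@np.array(c["tvec"]), M.T@np.array([p[0],p[1],1.])
def plane(c,uv,z):
    o,d=ray(c,uv); return o+d*(z-o[2])/d[2]
def tri(obs):
    A=np.zeros((3,3));b=np.zeros(3)
    for c,uv in obs:
        o,d=ray(c,uv); d=d/np.linalg.norm(d); P=np.eye(3)-np.outer(d,d); A+=P;b+=P@o
    X=np.linalg.solve(A,b)
    return X,[float(np.linalg.norm(np.cross(X-ray(c,uv)[0],ray(c,uv)[1]/np.linalg.norm(ray(c,uv)[1])))) for c,uv in obs]
def tool(v):
    "world displacement -> tool axes"
    return R.from_rotvec(telemetry.get_obs()["ee_rot"]).inv().apply(v)
def st():
    o=telemetry.get_obs(); M=R.from_rotvec(o["ee_rot"]).as_matrix()
    print("t",round(o["clock"],2),"tcp",o["tool_pos"].round(4),"yaw_y",round(float(np.degrees(np.arctan2(M[1,1],M[0,1]))),2),"z",M[:,2].round(3),"j",o["joint_pos"].round(2)); return o
E
python3 - <<'E'
from h import *
np.set_printoptions(precision=4,suppress=True)
t=cap("top"); s=cap("scene")
for n,a,b in(("s1",(268,199),(268,208)),("s2",(272,228),(291,213)),("s3",(278,256),(315,222)),("nut",(140,197),(172,231))):
    print(n,*tri([(t,a),(s,b)]),plane(t,a,.064))
st()
T=cv2.resize(t["bgr"][170:290,90:310],None,fx=3.6,fy=3.6,interpolation=cv2.INTER_CUBIC)
cv2.imwrite("pics/topc.png",T)
w=cap("wrist");print(w["rvec"],w["tvec"], ray(w,(256,192)))
for n,uv in(("corner",(0,0)),("c",(511,383))): print(plane(t,uv,0))
E
```

```text
s1 [ 0.5826 -0.1377  0.0598] [0.00042521432429874485, 0.00042521432429895237] [ 0.5816 -0.1378  0.064 ]
s2 [ 0.5159 -0.1447  0.0657] [0.0009323881086829333, 0.0009323881086829045] [ 0.5153 -0.1452  0.064 ]
s3 [ 0.4543 -0.1566  0.0581] [0.0014309783231969794, 0.0014309783231970057] [ 0.4528 -0.157   0.064 ]
nut [0.5861 0.1443 0.122 ] [0.006608661068786932, 0.006608661068787001] [0.5915 0.1537 0.064 ]
t 0.2 tcp [ 0.2586 -0.5412  0.2307] yaw_y 115.54 z [-0.001  0.001 -1.   ] j [-0.79  0.04  0.08 -0.   -1.62 -0.33]
[-1.5725 -2.4926 -0.3979] [ 0.6    -0.0402  0.3788] (array([ 0.1866, -0.576 ,  0.3722]), array([ 0.2759,  0.1429, -0.9505]))
[ 1.129   0.5447 -0.    ]
[ 0.1712 -0.6663  0.    ]
```

View pics/topc.png

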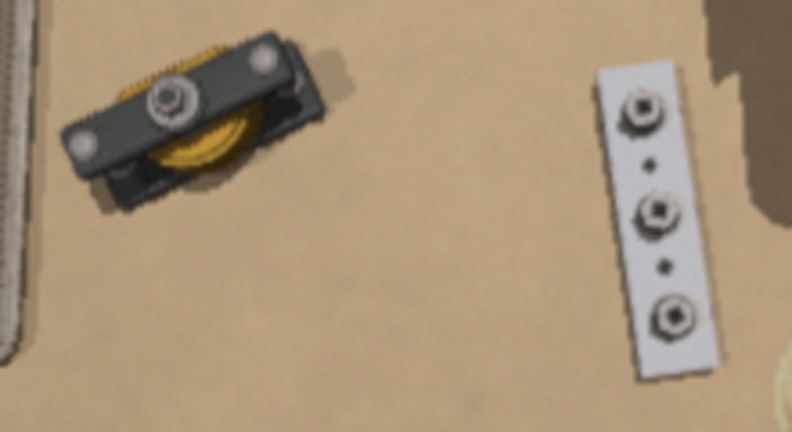

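The crop shows the square drive holes of the three sockets at full-frame (268.6,199.4), (273.3,228.3) and (277.8,257.8). The nut is at about (137.2,196.9) on the bridge. I'll check clearance to the bin stack and work out the first move.

```bash
python3 - <<'E'
from h import *
np.set_printoptions(precision=4,suppress=True)
t=cap("top"); s=cap("scene")
for uv in((290,201),(240,180),(322,185)): print("stackbase",plane(s,uv,0))
for uv in((325,195),(318,130)): print("stack top view",plane(t,uv,0.05),plane(t,uv,0.3))
for uv in((268.6,199.4),(273.3,228.3),(277.8,257.8)): print(plane(t,uv,.064))
print(plane(t,(137.2,196.9),.119))
o=st(); 
M=R.from_rotvec(o["ee_rot"]); w=cap("wrist"); oo,d=ray(w,(256,192))
print("cam in tool",M.inv().apply(oo-o["tool_pos"]),M.inv().apply(d),w["intrinsics"][0,0])
M2=M*R.from_euler("z",.305); print(M2.inv().apply(np.array([.505,-.146,.23])-o["tool_pos"]))
E
```

```text
stackbase [ 0.6309 -0.3022  0.    ]
stackbase [ 0.8557 -0.3231  0.    ]
stackbase [ 0.6182 -0.4638  0.    ]
stack top view [ 0.5909 -0.2701  0.05  ] [ 0.5481 -0.2312  0.3   ]
stack top view [ 0.7477 -0.2608  0.05  ] [ 0.6678 -0.2241  0.3   ]
[ 0.5806 -0.1391  0.064 ]
[ 0.5146 -0.1482  0.064 ]
[ 0.4489 -0.1564  0.064 ]
[0.5823 0.146  0.119 ]
t 0.35 tcp [ 0.2587 -0.5413  0.2311] yaw_y 115.54 z [-0.  0. -1.] j [-0.79  0.04  0.08 -0.   -1.62 -0.33]
cam in tool [ 0.08   -0.0002 -0.1415] [-0.3107  0.009   0.9505] 315.9097279948996
[-0.2993  0.3568  0.0011]
```

The rows are not in the units I measure in: shifts go in shares of 0.5 m and turns go in shares of pi rad. I convert before sending: 0.0275 m is 0.055, -0.023 m is -0.046, 0.105 rad is 0.0334.

```bash
python3 nudge.py '[[[0,0,0,0.0318,1],[0,0,0,0.0318,1],[0,0,0,0.0334,1],[-0.04,0.046,0,0,1],[-0.046,0.055,0,0,1],[-0.046,0.055,0,0,1],[-0.046,0.055,0,0,1],[-0.046,0.055,0,0,1],[-0.046,0.055,0,0,1],[-0.046,0.055,0,0,1]]]'; python3 nudge.py '[[[-0.046,0.055,0,0,1],[-0.046,0.055,0,0,1],[-0.046,0.055,0,0,1],[-0.046,0.055,0,0,1],[-0.046,0.055,0,0,1],[-0.046,0.055,0,0,1],[-0.046,0.055,0,0,1],[0,0,0,0,1],[0,0,0,0,1]]]'
python3 - <<'E'
from h import *
st(); w=cap("wrist"); cv2.imwrite("pics/w1.png",w["bgr"]); np.save("w1.npy",w,allow_pickle=True)
E
```

```text
clock: 1.23
tool_pos: [0.3893, -0.3314, 0.2315]
ee_rot: [-0.221, 3.133, -0.0]
ft_force: [0.8, -0.1, 0.2]
gripper_width: 1.006
gripper_force: 0.0
clock: 1.98
tool_pos: [0.5217, -0.1182, 0.2308]
ee_rot: [0.226, -3.132, -0.0]
ft_force: [0.7, 0.0, -0.7]
gripper_width: 1.001
gripper_force: 0.0
t 1.98 tcp [ 0.5217 -0.1182  0.2308] yaw_y 98.24 z [-0.001  0.    -1.   ] j [ 0.15 -0.13 -0.08 -0.   -1.62 -1.58]
```

View pics/w1.png

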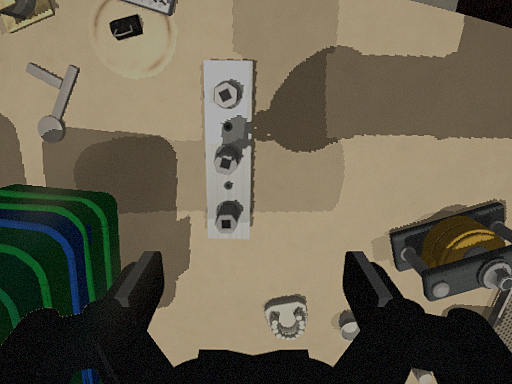

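The wrist view has the row running down the image, with sockets at about (227,95), (227,160) and (227,222), so image down is +x. The clamp is at the right with its nut near (495,278). I'll go lower over the middle socket for a second place and a better view of the hexes.

Converted, 0.03 m is 0.06, 0.02 m is 0.04.

```bash
python3 nudge.py '[[[0,-0.03,0.04,0,1],[0.01,-0.03,0.06,0,1],[0,0,0.06,0,1],[0,0,0.04,0,1],[0,0,0,0,1],[0,0,0,0,1]]]' | tail -6 | head -2
python3 - <<'E'
from h import *
st(); w=cap("wrist"); np.save("w2.npy",w,allow_pickle=True)
g=w["bgr"]
r0,r1,c0,c1=20,350,170,340
cv2.imwrite("pics/w2.png",np.hstack([cv2.resize(g[a:a+110,c0:c1],None,fx=4.7,fy=4.7,interpolation=cv2.INTER_CUBIC) for a in (40,)]) if 0 else cv2.resize(g[20:320,170:370],None,fx=2,fy=2,interpolation=cv2.INTER_CUBIC))
E
```

```text
clock: 2.53
tool_pos: [0.5196, -0.1514, 0.1313]
t 2.53 tcp [ 0.5196 -0.1514  0.1313] yaw_y 97.99 z [-0.001 -0.001 -1.   ] j [ 0.09 -0.1  -0.24  0.   -1.44 -1.52]
```

View pics/w2.png

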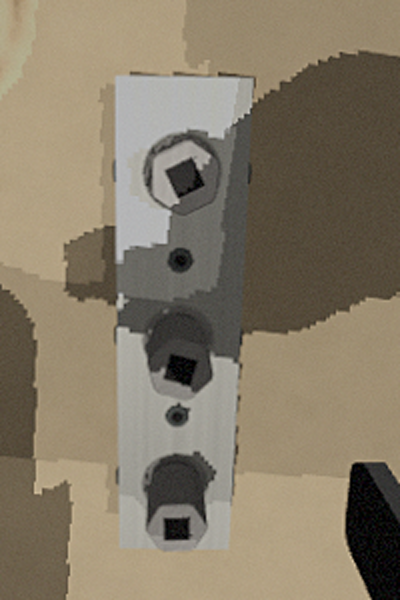

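The crop shows three hex tops with square holes, at full-frame about (262,109), (260,205) and (258,284). I'll measure the squares (centre, angle, height from two wrist places) and enlarge the hexes.

```bash
cat >> h.py <<'E'
def square(c,uv,r=12,k=.55):
    g=cv2.cvtColor(c["bgr"],cv2.COLOR_BGR2GRAY); x,y=map(int,uv)
    p=cv2.resize(g[y-r:y+r,x-r:x+r],None,fx=8,fy=8,interpolation=cv2.INTER_CUBIC)
    m=(p<40*k+k*p[8*r-20:8*r+20,8*r-20:8*r+20].mean()*.5+0).astype(np.uint8)
    cs,_=cv2.findContours(m,cv2.RETR_EXTERNAL,cv2.CHAIN_APPROX_NONE)
    q=max(cs,key=cv2.contourArea)
    b=cv2.boxPoints(cv2.minAreaRect(q)); mo=cv2.moments(q)
    f=lambda a:(np.array(a)+.5)/8-.5+[x-r,y-r]
    return f([mo["m10"]/mo["m00"],mo["m01"]/mo["m00"]]),f(b)
E
python3 - <<'E'
from h import *
np.set_printoptions(precision=4,suppress=True)
w1=np.load("w1.npy",allow_pickle=True).item();w2=np.load("w2.npy",allow_pickle=True).item()
for n,a,b in(("s3",(228,95),(262,109)),("s2",(226,162),(260,205)),("s1",(227,223),(258,284))):
    try:
        ca,_=square(w1,a,8);cb,bx=square(w2,b)
        X,e=tri([(w1,ca),(w2,cb)])
        P=np.array([plane(w2,q,X[2])[:2] for q in bx]); E=np.roll(P,-1,0)-P
        print(n,ca,cb,X,e,"sides mm",np.linalg.norm(E,axis=1)*1e3,"ang",np.degrees(np.arctan2(E[:,1],E[:,0]))%90, plane(w2,cb,.064))
    except Exception as ex: print(n,ex)
g=w2["bgr"]
cv2.imwrite("pics/w2z.png",cv2.convertScaleAbs(np.hstack([cv2.resize(g[y-22:y+22,x-22:x+22],None,fx=6,fy=6,interpolation=cv2.INTER_CUBIC) for x,y in((260,107),(260,202),(258,284))]),alpha=1.3))
E
```

```text
s3 [229.7636  96.6923] [266.3139 111.0046] [ 0.4528 -0.1517  0.051 ] [0.0004100012564492386, 0.00041000125644913976] sides mm [9.7399 9.6924 9.845  9.7411] ang [34.0212 35.7202 34.3196 35.0941] [ 0.4524 -0.1525  0.064 ]
s2 [226.2593 166.9491] [260.4806 203.9698] [ 0.5237 -0.1462  0.0453] [0.0011032471318527981, 0.001103247131852879] sides mm [10.3859 10.3596 10.4362 10.4971] ang [81.8406 79.9879 82.5864 79.7423] [ 0.5161 -0.1469  0.064 ]
s1 [225.6487 223.8756] [257.8731 284.1156] [ 0.5813 -0.1393  0.0646] [2.081473212534075e-05, 2.0814732125311836e-05] sides mm [8.8408 8.9908 8.9556 8.9921] ang [8.8687 9.2946 8.8777 8.5631] [ 0.5818 -0.1392  0.064 ]
```

View pics/w2z.png

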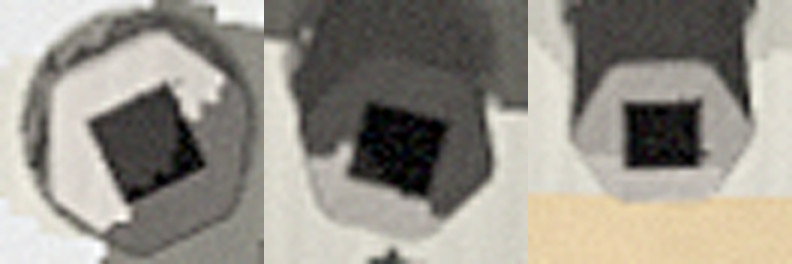

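Middle-to-near order is s3, s2, s1:
- **s1:** clean triangulation at (0.5815,-0.139,0.0646). Its flats lie across the row, so the normals are at 8.9/68.9/128.9°.
- **s2:** flat normal at about 81°.
- **s3:** flat normal at about 94.7°.

I'll take s1 first, gripping at yaw 68.9°.

Converted, -0.027 m is -0.054, -0.0265 m is -0.053, 0.102 rad is 0.0325.

```bash
python3 nudge.py '[[[0,0,0,0.0321,1],[0,0,0,0.0321,1],[0,0,0,0.0325,1],[0,0,0,0.0325,1],[0,0,0,0.0325,1],[-0.054,0.034,0,0,1],[-0.053,0.034,0,0,1],[0,0,0.04,0,1],[0,0,0,0,1],[0,0,0,0,1]]]'
python3 - <<'E'
from h import *
o=st(); print(tool(np.array([.5817,-.1392,.034])-o["tool_pos"]).round(4))
E
```

```text
clock: 3.42
tool_pos: [0.5825, -0.1379, 0.112]
ee_rot: [-0.573, -3.088, 0.001]
ft_force: [-0.0, -0.4, 0.1]
gripper_width: 0.998
gripper_force: 0.0
t 3.42 tcp [ 0.5825 -0.1379  0.112 ] yaw_y 68.96 z [-0. -0. -1.] j [ 0.1   0.06 -0.12  0.   -1.4  -2.04]
[ 0.0002 -0.0014  0.078 ]
```

Converted, 0.02 m is 0.04, 0.018 m is 0.036.

```bash
python3 nudge.py '[[[0,-0.0028,0.04,0,1],[0,0,0.04,0,1],[0,0,0.04,0,1],[0,0,0.036,0,1],[0,0,0,0,0],[0,0,0,0,0],[0,0,0,0,0],[0,0,0,0,0],[0,0,0,0,0],[0,0,0,0,0]]]' 60; python3 nudge.py '[[[0,0,0,0,0],[0,0,0,0,0],[0,0,0,0,0]]]' 80
```

```text
clock: 4.25
tool_pos: [0.5831, -0.1391, 0.0353]
ee_rot: [0.573, 3.086, 0.0]
ft_force: [-0.2, 0.6, 5.9]
gripper_width: 0.24
gripper_force: 59.2
clock: 4.5
tool_pos: [0.5831, -0.1391, 0.0353]
ee_rot: [0.572, 3.086, -0.0]
ft_force: [-1.3, 0.1, 6.4]
gripper_width: 0.24
gripper_force: 78.0
```

Converted, -0.04 m is -0.08, -0.005 m is -0.01.

```bash
python3 nudge.py '[[[0,0,-0.006,0,0],[0,0,-0.006,0,0],[0,0,-0.008,0,0],[0,0,-0.01,0,0],[0,0,-0.02,0,0],[0,0,-0.04,0,0],[0,0,-0.06,0,0],[0,0,-0.08,0,0],[0,0,-0.08,0,0],[0,0,-0.06,0,0]]]'; python3 - <<'E'
from h import *
o=st()
n=np.array([.5823,.146,.119])
print(tool(np.array([.5,.146,.22])-o["tool_pos"]).round(4))
E
```

```text
clock: 5.33
tool_pos: [0.5821, -0.1394, 0.222]
ee_rot: [0.573, 3.087, -0.0]
ft_force: [0.7, -0.7, 0.2]
gripper_width: 0.241
gripper_force: 79.9
t 5.33 tcp [ 0.5821 -0.1394  0.222 ] yaw_y 68.95 z [ 0.002 -0.001 -1.   ] j [ 0.1   0.03  0.06  0.   -1.6  -2.04]
[0.1791 0.2369 0.0017]
```

Converted, 0.035 m is 0.07, 0.0053 m is 0.0106.

```bash
python3 nudge.py '[[[0.0106,0.04,0,0,0],[0.0106,0.066,0,0,0],[0.0106,0.07,0,0,0],[0.0106,0.07,0,0,0],[0.0106,0.07,0,0,0],[0.0106,0.07,0,0,0],[0.0106,0.07,0,0,0],[0.0106,0.07,0,0,0],[0,0,0,0,0],[0,0,0,0,0]]]'
python3 - <<'E'
from h import *
st(); w=cap("wrist"); np.save("w3.npy",w,allow_pickle=True); 
p=cv2.projectPoints(np.array([[.5823,.146,.119]]),w["rvec"],w["tvec"],w["intrinsics"],w["distortion"])[0][0,0]; print(p)
g=w["bgr"];x,y=p.astype(int)
a=cv2.resize(g,(512,384)); x0=max(0,x-45);y0=max(0,y-60)
b=cv2.resize(g[y0:y0+120,x0:x0+90],(288,384),interpolation=cv2.INTER_CUBIC); print(x0,y0)
cv2.imwrite("pics/w3.png",np.hstack([a,b]))
E
```

```text
clock: 6.17
tool_pos: [0.6365, 0.1235, 0.217]
ee_rot: [-0.569, -3.087, 0.002]
ft_force: [-0.1, -0.1, -0.5]
gripper_width: 0.241
gripper_force: 79.9
t 6.17 tcp [0.6365 0.1235 0.217 ] yaw_y 69.12 z [-0.002 -0.001 -1.   ] j [ 0.5   0.17  0.2  -0.   -1.6  -2.43]
[255.88260784 119.17350214]
210 59
```

View pics/w3.png

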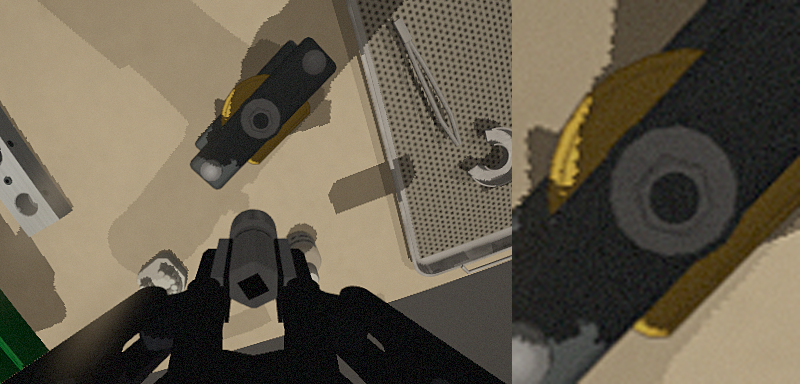

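The wrist view shows the nut and flange in shade at about (260,120). The held socket's top with its square is at about (253,287), well gripped. I'll go lower for the nut's hex and its height.

Converted, 0.03 m is 0.06, 0.02 m is 0.04.

```bash
python3 nudge.py '[[[0,0,0.04,0,0],[0,0,0.06,0,0],[0,0,0,0,0],[0,0,0,0,0]]]' | head -2
python3 - <<'E'
from h import *
st(); w=cap("wrist"); np.save("w4.npy",w,allow_pickle=True); w3=np.load("w3.npy",allow_pickle=True).item()
out=[]
for c,half,f in((w3,22,9),(w,28,9)):
    p=cv2.projectPoints(np.array([[.5823,.146,.11]]),c["rvec"],c["tvec"],c["intrinsics"],c["distortion"])[0][0,0]
    x,y=(p+[2,0]).round().astype(int); print(x-half,y-half)
    # average several frames (denoise)
    acc=c["bgr"].astype(float)
    if c is w:
        for _ in range(5): acc=acc+viewer.capture("wrist")["frame"][...,::-1]
        acc/=6; np.save("w4avg.npy",acc)
    q=acc[y-half:y+half,x-half:x+half].mean(2); q=np.clip((q-20)/(110-20),0,1)*255
    out.append(cv2.resize(q.astype(np.uint8),(400,400),interpolation=cv2.INTER_CUBIC))
cv2.imwrite("pics/w4.png",np.hstack(out))
E
```

```text
clock: 6.55
tool_pos: [0.6359, 0.1202, 0.1669]
t 6.55 tcp [0.6359 0.1202 0.1669] yaw_y 68.89 z [-0.004 -0.002 -1.   ] j [ 0.5   0.17  0.11 -0.   -1.51 -2.43]
236 96
235 96
```

View pics/w4.png

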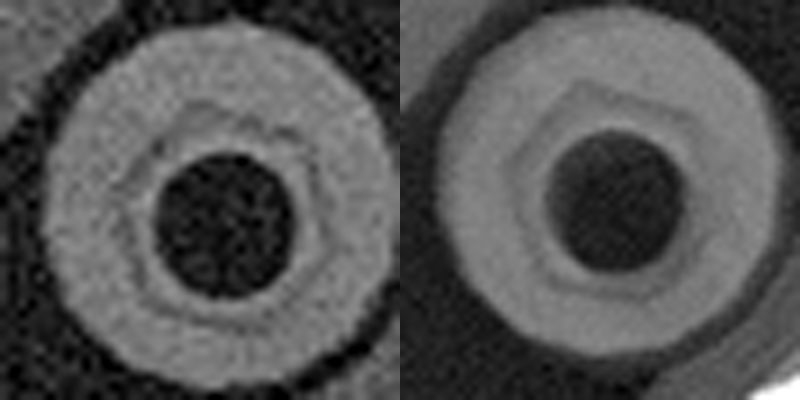

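The enlargements show the flange ring, the dark stud hole, and a hex outline with corners near (200,103), (315,140) and (265,330) in the left panel. I'll get the centre and height from the flange in two views, and the yaw from the six-fold phase of the hex edge.

```bash
cat > nut.py <<'E'
from h import *
np.set_printoptions(precision=4,suppress=True)
w3=np.load("w3.npy",allow_pickle=True).item();w4=np.load("w4.npy",allow_pickle=True).item()
w4["bgr"]=np.load("w4avg.npy"); w3["bgr"]=cv2.GaussianBlur(w3["bgr"],(0,0),.8)
def sample(c,c0,z,rs,th):
    P=np.array([[[c0[0]+r*np.cos(t),c0[1]+r*np.sin(t),z] for r in rs] for t in th]).reshape(-1,3)
    uv=cv2.projectPoints(P,c["rvec"],c["tvec"],c["intrinsics"],c["distortion"])[0].reshape(len(th),len(rs),2).astype(np.float32)
    g=c["bgr"].astype(np.float32).mean(2)
    return cv2.remap(g,uv[...,0],uv[...,1],cv2.INTER_CUBIC),uv
th=np.radians(np.arange(0,360,4)); cen=[]
for c in(w3,w4):
    c0=np.array([.5823,.146])
    for _ in range(4):
        rs=np.arange(.012,.022,.0002); S,uv=sample(c,c0,.104,rs,th)
        S=cv2.GaussianBlur(S,(0,0),2); k=np.argmin(np.diff(S,axis=1),1)
        pts=uv[np.arange(len(th)),k]; e=cv2.fitEllipse(pts); c0=plane(c,e[0],.104)[:2]
    cen.append(e[0]); print("flange",e[0],c0,"r",rs[k].mean(),rs[k].std())
print("tri",tri([(w3,cen[0]),(w4,cen[1])]))
for c,ce in((w3,cen[0]),(w4,cen[1])):
  for z in(.104,.112):
    c0=plane(c,cen[[w3,w4].index(c)] if 0 else ce,.104)[:2]
    rs=np.arange(.0065,.0125,.0001); S,_=sample(c,c0,z,rs,th); S=cv2.GaussianBlur(S,(0,0),1.5)
    r=rs[np.argmax(np.diff(S[:,8:],axis=1),1)+8]
    F=np.sum((r-np.median(r))*np.exp(-6j*th))/len(th)*2
    print("z",z,"corner phase deg",np.degrees(-np.angle(F))/6*-1%60,"amp mm",abs(F)*1e3,"r mean",r.mean())
E
python3 nut.py
```

```text
flange (259.92822265625, 118.26080322265625) [0.584  0.1489] r 0.015533333333333345 0.00020439612955674508
flange (263.72100830078125, 120.69302368164062) [0.5815 0.148 ] r 0.01519111111111112 0.00021480970619723738
tri (array([ 0.6023,  0.1465, -0.1118]), [0.00037077426140006407, 0.0003707742613998981])
z 0.104 corner phase deg 38.82772080084527 amp mm 0.08060682935855926 r mean 0.008380000000000006
z 0.112 corner phase deg 6.786130235519292 amp mm 0.09065300731985736 r mean 0.008457777777777783
z 0.104 corner phase deg 18.476445941156253 amp mm 0.13789650277317284 r mean 0.008254444444444448
z 0.112 corner phase deg 9.83374707530239 amp mm 0.4323046098038307 r mean 0.008331111111111116
```

```bash
cat >> nut.py <<'E'
print("manual")
for c,ox,s,pts in((w3,236,400/44,[(198,103),(313,140),(120,190),(142,300),(262,330),(330,240)]),(w4,235,400/56,[(182,85),(290,118),(110,162),(138,270),(250,298),(310,215)])):
  for z in(.108,.116):
    P=np.array([plane(c,(ox+x/s-.5,96+y/s-.5),z)[:2] for x,y in pts]); d=P-P.mean(0)
    a=np.degrees(np.arctan2(d[:,1],d[:,0])); print(P.mean(0),a%60,np.linalg.norm(d,axis=1)*1e3, np.degrees(np.angle(np.exp(6j*np.radians(a)).mean()))/6%60)
g=cv2.imread("pics/top0.png")
print(np.array([plane(cap("top"),(137.2,196.9),z) for z in(.104,.112,.119)]))
for z in np.arange(.104,.119,.003):
  for dx in(0,):
    c0=plane(w4,cen[1],.104)[:2]; rs=np.arange(.0065,.0125,.0001); S,_=sample(w4,c0,z,rs,th); S=cv2.GaussianBlur(S,(0,0),1.5)
    r=rs[np.argmax(np.diff(S[:,12:],axis=1),1)+12]; F=np.sum((r-np.median(r))*np.exp(-6j*th))/len(th)*2
    print(z,(-np.degrees(np.angle(F))/6)%60,abs(F)*1e3)
E
python3 nut.py | sed -n '/manual/,$p'; python3 -c "
from h import *; st()"
```

```text
manual
[0.5847 0.149 ] [54.0438 51.1786 54.8651 52.77   56.7651 57.0979] [ 9.934   9.7505  9.4974 10.1501 10.0583  9.0171] 54.456210412855846
[0.584  0.1491] [54.0438 51.1786 54.8651 52.77   56.7651 57.0979] [9.6171 9.4394 9.1943 9.8262 9.7373 8.7294] 54.45621041285591
[0.5822 0.148 ] [55.9005 52.848  52.9559 54.817  58.6707 55.7619] [9.5593 9.1576 9.4027 9.4843 9.8634 8.7331] 55.15256810946817
[0.5814 0.1481] [55.9005 52.848  52.9559 54.817  58.6707 55.7619] [9.1782 8.7925 9.0278 9.1062 9.4702 8.385 ] 55.15256810946828
[[0.5849 0.1499 0.104 ]
 [0.5835 0.1478 0.112 ]
 [0.5823 0.146  0.119 ]]
0.104 47.44934672253589 0.20915828324142852
0.107 50.1385527157085 0.41928206389280887
0.11 56.983967324384096 0.393316097764663
0.113 0.2450702104860781 0.315482309624788
0.116 57.453537190728575 0.427131655990023
t 7.0 tcp [0.6371 0.1217 0.169 ] yaw_y 68.96 z [ 0.001  0.    -1.   ] j [ 0.5   0.17  0.11 -0.   -1.51 -2.43]
```

Converted, -0.01 m is -0.02, -0.091 rad is -0.029.

```bash
python3 nudge.py '[[[0,-0.02,0,-0.029,0],[0,-0.02,0,-0.029,0],[0,0,0,-0.029,0],[0,0,0,0,0],[0,0,0,0,0],[0,0,0,0,0]]]' | head -2
cat > nut2.py <<'E'
import sys
from h import *
np.set_printoptions(precision=4,suppress=True)
st(); c=cap("wrist"); c["bgr"]=np.mean([c["bgr"]]+[viewer.capture("wrist")["frame"][...,::-1] for _ in range(3)],0); st()
np.save(sys.argv[1],c,allow_pickle=True)
th=np.radians(np.arange(0,360,4)); c0=np.array([.5838,.149])
def sample(c0,z,rs):
    P=np.array([[[c0[0]+r*np.cos(t),c0[1]+r*np.sin(t),z] for r in rs] for t in th]).reshape(-1,3)
    uv=cv2.projectPoints(P,c["rvec"],c["tvec"],c["intrinsics"],c["distortion"])[0].reshape(len(th),len(rs),2).astype(np.float32)
    return cv2.remap(c["bgr"].astype(np.float32).mean(2),uv[...,0],uv[...,1],cv2.INTER_CUBIC),uv
for _ in range(5):
    rs=np.arange(.012,.021,.0002); S,uv=sample(c0,.104,rs); S=cv2.GaussianBlur(S,(0,0),2)
    k=np.argmin(np.diff(S,axis=1),1); e=cv2.fitEllipse(uv[np.arange(len(th)),k]); c0=plane(c,e[0],.104)[:2]
print("flange",e[0],c0,rs[k].mean(),rs[k].std()); np.save("e"+sys.argv[1],e[0])
for z in(.106,.110,.114):
    rs=np.arange(.0065,.0125,.0001); S,_=sample(c0,z,rs); S=cv2.GaussianBlur(S,(0,0),1.5)
    r=rs[np.argmax(np.diff(S[:,12:],axis=1),1)+12]; F=np.sum((r-np.median(r))*np.exp(-6j*th))/len(th)*2
    print(z,"corner",(-np.degrees(np.angle(F))/6)%60,abs(F)*1e3)
E
python3 nut2.py A.npy; python3 nudge.py '[[[0,0.04,0,0,0],[0,0.05,0,0,0],[0,0,0,0,0],[0,0,0,0,0],[0,0,0,0,0]]]' |head -2
python3 nut2.py B.npy
python3 - <<'E'
from h import *
A,B=[np.load(n,allow_pickle=True).item() for n in("A.npy","B.npy")]
a,b=np.load("eA.npy"),np.load("eB.npy"); print("TRI",tri([(A,a),(B,b)]))
o=telemetry.get_obs()
p=cv2.projectPoints((o["tool_pos"]+[0,0,.0287])[None],B["rvec"],B["tvec"],B["intrinsics"],B["distortion"])[0][0,0]; print("tcp top px",p)
out=[]
for c,e in((A,a),(B,b)):
    x,y=e.round().astype(int) if hasattr(e,'round') else map(int,e); q=c["bgr"][y-20:y+20,x-20:x+20].mean(2); out.append(cv2.resize((np.clip((q-30)/80,0,1)*255).astype(np.uint8),(360,360),interpolation=cv2.INTER_CUBIC)); print(x-20,y-20)
x,y=p.astype(int); q=B["bgr"][y-30:y+30,x-6-0-0:x][...,0]*0
cv2.imwrite("pics/nutAB.png",np.hstack(out))
E
```

```text
clock: 7.5
tool_pos: [0.6306, 0.1029, 0.1683]
t 7.5 tcp [0.6306 0.1029 0.1683] yaw_y 84.47 z [-0.  0. -1.] j [ 0.47  0.14  0.08 -0.   -1.51 -2.14]
t 7.7 tcp [0.6306 0.1029 0.1682] yaw_y 84.56 z [-0. -0. -1.] j [ 0.47  0.14  0.08 -0.   -1.51 -2.14]
flange (316.3819580078125, 135.93014526367188) [0.5838 0.1486] 0.015500000000000007 0.00023523038352503149
0.106 corner 5.531674449502858 0.1917116819344899
0.11 corner 56.82614811983375 0.27536842333041567
0.114 corner 49.99827791392695 0.40864554676377735
clock: 8.12
tool_pos: [0.6347, 0.1475, 0.1682]
t 8.12 tcp [0.6347 0.1475 0.1682] yaw_y 84.61 z [-0. -0. -1.] j [ 0.53  0.18  0.12  0.   -1.51 -2.2 ]
t 8.32 tcp [0.6349 0.1469 0.1684] yaw_y 84.55 z [ 0.  0. -1.] j [ 0.53  0.18  0.12 -0.   -1.51 -2.2 ]
flange (249.24851989746094, 136.012451171875) [0.5839 0.1495] 0.015402222222222234 0.000257327192404179
0.106 corner 50.32206137555311 0.21503210031751013
0.11 corner 45.07852276990079 0.577996699077785
0.114 corner 46.21605701823919 0.32956347078020654
TRI (array([0.58449132, 0.1494327 , 0.09970326]), [3.3543515790297145e-05, 3.354351579055606e-05])
tcp top px [252.13535614 289.77860961]
296 116
229 116
```

View pics/nutAB.png

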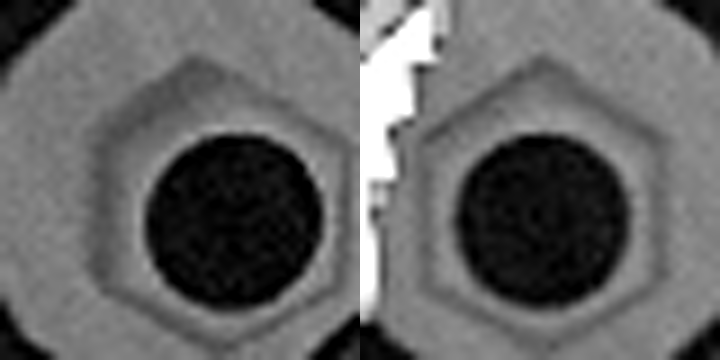

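Both panels show the nut hex clearly. In B its left and right flats are vertical (x≈428 and 660), aligned with the tool, so the nut yaw is about 84.6°. The nut centre is about (0.584,0.149) at height about 0.10. Next I'll check how the socket sits in the grip.

```bash
python3 - <<'E'
from h import *
B=np.load("B.npy",allow_pickle=True).item(); B["bgr"]=B["bgr"].astype(np.uint8); o=st()
g=B["bgr"].mean(2)[270:308,234:272]
m=(g<14).astype(np.uint8)
for y in range(0,38,2): print(" ".join("%3d"%v for v in g[y,::2]))
T=o["tool_pos"]; print("goal disp tool",tool(np.array([.584,.1492,T[2]])-T).round(4))
np.save("T.npy",T)
E
```

```text
t 8.32 tcp [0.6349 0.1469 0.1684] yaw_y 84.55 z [ 0.  0. -1.] j [ 0.53  0.18  0.12 -0.   -1.51 -2.2 ]
 67  70  69  69  72  73  69  70  71  73  69  69  65  66  70  69  71  71  71
 70  71  70  67  70  72  70  71  72  72  71  73  66  68  69  71  69  71  70
 71  69  68  70  71  74  71  68  73  76  43  14  31  70  65  69  68  73  71
 72  68  71  67  69  72  74  77  41  12   8   8   5  60  70  67  69  70  71
 70  69  70  70  74  80  39  12   6  11   9   7   5  13  67  69  70  70  72
 71  71  69  78  36  10  10   5  11   2  10   9   9   7  38  72  67  71  72
 72  72  28   5   5   4  12   9   8  14   8  10   8   8   4  61  71  71  70
 71  75  25   2   9   9   9   7  10  12  10   8  18   9  10   4  63  71  70
 68  71  73   7   8  11  11  12  10  15   7   4  17  10   5  15  29  76  70
 68  69  69  65   6   8   6  17   7  14   5  11   9   7   8   6   5  63  69
 72  70  69  72  34   7   2   9  11   4   6   5   9   5   7   6   6   6  71
 69  68  67  70  79   4  11   7   9  14   6   8  11  11   7  14  69  75  71
 70  71  68  73  71  68   1   4  11  11  13   1   5  17  66  72  70  71  70
 69  69  66  73  71  70  48   4  18   6  14  27  66  69  71  71  69  72  72
 66  70  69  71  71  67  73  21   9  40  63  70  68  67  68  68  72  70  68
124  69  66  69  73  69  69  69  66  70  66  67  70  67  66  70  68  65  76
171 169 134  72  69  69  71  73  74  68  65  68  67  68  66  66  78 127 157
168 168 170 152 130  87  63  71  70  68  65  66  67  68  72 104 157 152 149
167 167 168 158 153 157 142  97  67  70  65  66  60  68  72  65 108 153 152
goal disp tool [ 0.0508 -0.0025 -0.    ]
```

```bash
cat >> h.py <<'E'
def held(c,T,dz=.0287,thr=38):
    "offset (tool axes) of held socket's square centre from TCP"
    p=cv2.projectPoints((T+[0,0,dz])[None],c["rvec"],c["tvec"],c["intrinsics"],c["distortion"])[0][0,0]
    x,y=p.round().astype(int); g=c["bgr"].astype(float).mean(2)[y-16:y+16,x-16:x+16]
    n,l,s,ce=cv2.connectedComponentsWithStats((g<thr).astype(np.uint8)); i=l[16,16]
    uv=ce[i]+[x-16,y-16]; print("px",uv,"pred",p,"area",s[i,4])
    return tool(plane(c,uv,T[2]+dz)-(T+[0,0,dz]))
E
python3 - <<'E'
from h import *
B=np.load("B.npy",allow_pickle=True).item(); print(held(B,np.load("T.npy")).round(4))
E
```

```text
px [252.9017094  286.12393162] pred [252.13535614 289.77860961] area 468
[ 0.0018  0.0003 -0.    ]
```

Converted, 0.025 m is 0.05, -0.0015 m is -0.003.

```bash
python3 nudge.py '[[[0.05,-0.003,0,0,0],[0.0486,-0.0026,0,0,0],[0,0,0.016,0,0],[0,0,0,0,0],[0,0,0,0,0]]]' 
python3 - <<'E'
from h import *
o=st(); M=R.from_rotvec(o["ee_rot"]).as_matrix(); s=o["tool_pos"]+M@[.0015,.0003,0]; print("socket",s, "corr",tool(np.array([.584,.1492,s[2]])-s).round(4),"rim",s[2]-.0293)
E
```

```text
clock: 8.73
tool_pos: [0.5855, 0.149, 0.1601]
ee_rot: [-0.148, -3.138, 0.0]
ft_force: [-0.0, -0.8, -0.7]
gripper_width: 0.233
gripper_force: 79.9
t 8.73 tcp [0.5855 0.149  0.1601] yaw_y 84.59 z [-0. -0. -1.] j [ 0.58  0.05 -0.03 -0.   -1.49 -2.25]
socket [0.58398628 0.1494487  0.16014745] corr [-0.     -0.0002  0.    ] rim 0.1308474544517565
```

Converted, 0.005 m is 0.01, 0.003 m is 0.006.

```bash
python3 nudge.py '[[[0,0,0.01,0,0],[0,0,0.01,0,0],[0,0,0.006,0,0],[0,0,0.006,0,0],[0,0,0,0,0]]]'; python3 nudge.py '[[[0,0,0.004,0,0],[0,0,0.004,0,0],[0,0,0,0,0]]]'
```

```text
clock: 9.15
tool_pos: [0.5857, 0.1492, 0.1456]
ee_rot: [0.148, 3.138, -0.0]
ft_force: [-3.8, -0.3, 6.5]
gripper_width: 0.243
gripper_force: 80.9
clock: 9.4
tool_pos: [0.5861, 0.1492, 0.1453]
ee_rot: [0.147, 3.134, 0.0]
ft_force: [-9.7, 0.5, 20.1]
gripper_width: 0.239
gripper_force: 82.8
```

It stopped with the rim about 3 mm below the nut's top and a side force along −x, so it could be misalignment or a small mouth. I'll yield along −x and search a little.

The rows are not in the units I measure in: shifts go in shares of 0.5 m and turns go in shares of pi rad. I convert before sending: -0.002 m is -0.004, 0.001 m is 0.002.

```bash
python3 nudge.py '[[[0.002,0,-0.004,0,0],[0.002,0,0,0,0],[0,0,0,0,0]]]';python3 nudge.py '[[[0.002,0,0.004,0,0],[0,0,0,0.0159,0],[0,0,0,-0.0159,0],[0,0,0,-0.0159,0],[0,0,0,0.0159,0],[0,0,0,0,0]]]'
```

```text
clock: 9.65
tool_pos: [0.5852, 0.1493, 0.1456]
ee_rot: [0.148, 3.133, 0.001]
ft_force: [-0.6, -0.9, 9.6]
gripper_width: 0.241
gripper_force: 81.1
clock: 10.15
tool_pos: [0.5851, 0.1493, 0.1454]
ee_rot: [0.15, 3.13, 0.002]
ft_force: [-0.4, -1.1, 14.3]
gripper_width: 0.24
gripper_force: 81.9
```

Converted, -0.0016 m is -0.0032, 0.001 m is 0.002, -0.06 rad is -0.0191.

```bash
python3 nudge.py '[[[0,0.0016,0.002,0.0191,0],[0,0,0,0.0191,0],[0,-0.0032,0,-0.0191,0],[0,0,0,-0.0191,0],[0,0,0,-0.0191,0],[0,0.0016,0,-0.0191,0],[0,0,0,0.0191,0],[0,0,0,0.0191,0],[0,0,0,0,0]]]'; python3 -c "
from h import *; print(st()['torque'])"
```

```text
clock: 10.9
tool_pos: [0.5851, 0.1493, 0.1452]
ee_rot: [0.152, 3.129, 0.002]
ft_force: [-0.5, -1.1, 16.6]
gripper_width: 0.241
gripper_force: 82.3
t 10.9 tcp [0.5851 0.1493 0.1452] yaw_y 84.45 z [ 0.009  0.001 -1.   ] j [ 0.58  0.05 -0.06  0.   -1.45 -2.25]
[-0.51701477  0.52087088  0.14331164]
```

It won't go on even centred and wiggled, so s1 is too small. I'll stand it on the clear worktop near (0.48,0.03).

Converted, 0.04 m is 0.08, 0.03 m is 0.06.

```bash
python3 nudge.py '[[[0,0,-0.03,0,0],[0,0,-0.05,0,0],[0.0372,-0.0514,0,0,0],[0.0372,-0.0514,0,0,0],[0.0372,-0.0514,0,0,0],[0.0372,-0.0514,0,0,0],[0.0372,-0.0514,0,0,0],[0,0,0.08,0,0],[0,0,0.08,0,0],[0,0,0.06,0,0]]]';python3 nudge.py '[[[0,0,0.03,0,0],[0,0,0,0,0],[0,0,0,0,0]]]'; python3 -c "
from h import *; st()"
```

```text
clock: 11.73
tool_pos: [0.4766, 0.03, 0.0667]
ee_rot: [-0.15, -3.137, -0.002]
ft_force: [-0.1, 0.3, -2.5]
gripper_width: 0.236
gripper_force: 79.9
clock: 11.98
tool_pos: [0.4775, 0.0301, 0.0542]
ee_rot: [-0.148, -3.137, 0.002]
ft_force: [0.6, -0.6, 0.3]
gripper_width: 0.237
gripper_force: 79.9
t 11.98 tcp [0.4775 0.0301 0.0542] yaw_y 84.6 z [-0.001 -0.001 -1.   ] j [ 0.49 -0.24 -0.5   0.   -1.31 -2.15]
```

Converted, 0.012 m is 0.024, 0.008 m is 0.016.

```bash
python3 nudge.py '[[[0,0,0.024,0,0],[0,0,0.016,0,0],[0,0,0.006,0,0],[0,0,0,0,0],[0,0,0,0,0]]]'; python3 nudge.py '[[[0,0,0.004,0,0],[0,0,0.002,0,0],[0,0,0,0,0]]]'
```

```text
clock: 12.4
tool_pos: [0.4777, 0.0305, 0.0315]
ee_rot: [0.148, 3.138, -0.0]
ft_force: [0.5, -0.1, -1.3]
gripper_width: 0.239
gripper_force: 79.9
clock: 12.65
tool_pos: [0.4781, 0.0306, 0.0293]
ee_rot: [0.148, 3.137, 0.0]
ft_force: [-0.8, 0.8, 3.2]
gripper_width: 0.237
gripper_force: 80.7
```

Contact came at TCP z 0.0293, which confirms the rim offset. Now I'll release and go up.

Converted, -0.035 m is -0.07, -0.025 m is -0.05.

```bash
python3 nudge.py '[[[0,0,0,0,0.35],[0,0,0,0,0.35],[0,0,0,0,1],[0,0,0,0,1],[0,0,0,0,1],[0,0,0,0,1],[0,0,-0.05,0,1],[0,0,-0.07,0,1],[0,0,-0.07,0,1],[0,0,0,0,1]]]'; python3 - <<'E'
from h import *
o=st(); print(tool(np.array([.5166,-.1465,.12])-o["tool_pos"]).round(4))
c=cap("scene"); p=cv2.projectPoints(np.array([[.478,.03,.03]]),c["rvec"],c["tvec"],c["intrinsics"],c["distortion"])[0][0,0]
x,y=p.astype(int); cv2.imwrite("pics/stand.png",cv2.resize(c["bgr"][y-60:y+60,x-80:x+80],(640,480)))
E
```

```text
clock: 13.48
tool_pos: [0.481, 0.0308, 0.1314]
ee_rot: [0.147, 3.127, 0.004]
ft_force: [0.9, 0.6, 1.1]
gripper_width: 1.003
gripper_force: 0.0
t 13.48 tcp [0.481  0.0308 0.1314] yaw_y 84.63 z [ 0.011  0.002 -1.   ] j [ 0.49 -0.29 -0.39  0.   -1.45 -2.15]
[-0.0519 -0.1732  0.0115]
```

View pics/stand.png

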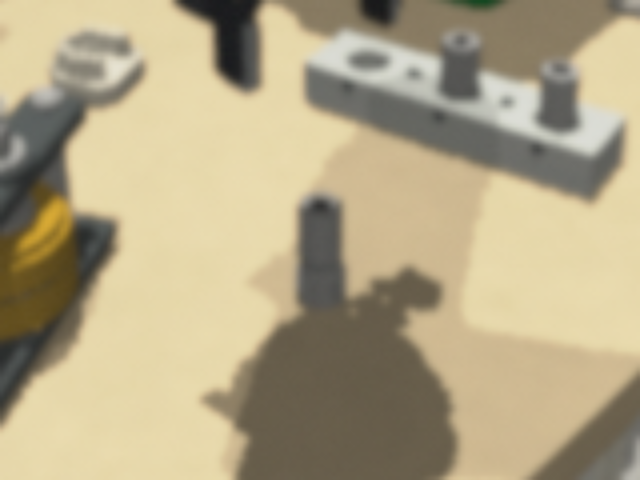

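The first socket stands upright on the worktop at the crop centre (320,250), and the other two are still in the holder. Next is the middle socket.

Converted, -0.0289 m is -0.0578, 0.01 m is 0.02, 0.06 rad is 0.0191.

```bash
python3 nudge.py '[[[0,0,0,0.0191,1],[-0.016,-0.0578,0,0,1],[-0.016,-0.0578,0,0,1],[-0.016,-0.0578,0,0,1],[-0.016,-0.0578,0,0,1],[-0.014,-0.0578,0,0,1],[-0.012,-0.0578,0,0,1],[0,0,0.02,0,1],[0,0,0,0,1],[0,0,0,0,1]]]'; python3 - <<'E'
from h import *
o=st(); print(tool(np.array([.5166,-.1467,.034])-o["tool_pos"]).round(4))
E
```

```text
clock: 14.37
tool_pos: [0.4946, -0.1477, 0.1119]
ee_rot: [-0.243, -3.13, -0.0]
ft_force: [-0.4, -0.1, 0.5]
gripper_width: 1.004
gripper_force: 0.0
t 14.37 tcp [ 0.4946 -0.1477  0.1119] yaw_y 81.12 z [-0.003  0.    -1.   ] j [ 0.1  -0.17 -0.33 -0.   -1.41 -1.83]
[-0.0218  0.0044  0.0778]
```

Converted, -0.0218 m is -0.0436, 0.02 m is 0.04.

```bash
python3 nudge.py '[[[-0.0436,0.0088,0,0,1],[0,0,0,0,1],[0,0,0.04,0,1],[0,0,0.04,0,1],[0,0,0.04,0,1],[0,0,0.034,0,1],[0,0,0,0,1],[0,0,0,0,0],[0,0,0,0,0],[0,0,0,0,0]]]' 80;python3 nudge.py '[[[0,0,0,0,0],[0,0,0,0,0],[0,0,0,0,0],[0,0,0,0,0]]]'
```

```text
clock: 15.2
tool_pos: [0.5186, -0.1465, 0.0381]
ee_rot: [0.241, 3.13, 0.0]
ft_force: [1.7, 0.9, 0.4]
gripper_width: 0.606
gripper_force: 0.0
clock: 15.53
tool_pos: [0.5182, -0.1468, 0.0375]
ee_rot: [0.242, 3.131, -0.0]
ft_force: [-1.4, 0.4, 5.4]
gripper_width: 0.254
gripper_force: 78.1
```

Converted, -0.035 m is -0.07, -0.03 m is -0.06.

```bash
python3 nudge.py '[[[0,0,-0.006,0,0],[0,0,-0.006,0,0],[0,0,-0.008,0,0],[0,0,-0.01,0,0],[0,0,-0.02,0,0],[0,0,-0.04,0,0],[0,0,-0.06,0,0],[0,0,-0.07,0,0],[0,0,-0.05,0,0],[0,0,0,0,0]]]'; python3 - <<'E'
from h import *
o=st(); c=cap("wrist"); print(held(c,o["tool_pos"],.0265).round(4))
print(tool(np.array([.634,.147,.17])-o["tool_pos"]).round(4))
E
```

```text
clock: 16.37
tool_pos: [0.5198, -0.1477, 0.1803]
ee_rot: [0.241, 3.121, -0.002]
ft_force: [0.7, -0.1, -0.1]
gripper_width: 0.251
gripper_force: 79.7
t 16.37 tcp [ 0.5198 -0.1477  0.1803] yaw_y 81.18 z [ 0.011 -0.002 -1.   ] j [ 0.1  -0.13 -0.17  0.   -1.52 -1.82]
px [252.95922747 281.68454936] pred [253.58603048 286.57323706] area 466
[ 0.0025 -0.0003 -0.    ]
[-0.0675  0.3087  0.0109]
```

Converted, 0.034 m is 0.068, 0.03 m is 0.06, -0.06 rad is -0.0191.

```bash
python3 nudge.py '[[[0,0,0,-0.0191,0],[-0.007,0.06,0,0,0],[-0.0088,0.068,0,0,0],[-0.0088,0.068,0,0,0],[-0.0088,0.068,0,0,0],[-0.0088,0.068,0,0,0],[-0.0088,0.068,0,0,0],[-0.0088,0.068,0,0,0],[-0.0088,0.068,0,0,0],[-0.0088,0.068,0,0,0]]]' | head -2; python3 nudge.py '[[[0,0,0,0,0],[0,0,0,0,0]]]'; python3 - <<'E'
from h import *
o=st(); c=cap("wrist"); h=held(c,o["tool_pos"],.0265); print(h.round(4))
x,y=cv2.projectPoints((o["tool_pos"]+[0,0,.0265])[None],c["rvec"],c["tvec"],c["intrinsics"],c["distortion"])[0][0,0].round().astype(int)
m=(c["bgr"].mean(2)[y-16:y+16,x-16:x+16]<38).astype(np.uint8); n,l=cv2.connectedComponents(m); m=(l==l[16,16]).astype(np.uint8)
q=max(cv2.findContours(m,0,1)[0],key=cv2.contourArea); b=cv2.boxPoints(cv2.minAreaRect(q))+[x-16,y-16]
P=np.array([plane(c,u,o["tool_pos"][2]+.0265)[:2] for u in b]);E=np.roll(P,-1,0)-P; print("sq ang",np.degrees(np.arctan2(E[:,1],E[:,0]))%90)
h[2]=0; s=o["tool_pos"]+R.from_rotvec(o["ee_rot"]).apply(h); print("sock",s,tool(np.array([.584,.1492,s[2]])-s).round(4))
E
```

```text
clock: 17.25
tool_pos: [0.584, 0.1518, 0.1713]
clock: 17.42
tool_pos: [0.5839, 0.1517, 0.1704]
ee_rot: [-0.144, -3.136, 0.002]
ft_force: [-0.4, -0.7, -1.0]
gripper_width: 0.253
gripper_force: 79.7
t 17.42 tcp [0.5839 0.1517 0.1704] yaw_y 84.75 z [-0.003 -0.001 -1.   ] j [ 0.59  0.05 -0.01 -0.   -1.51 -2.25]
px [253.05321508 281.73614191] pred [253.51049735 285.90058256] area 451
[ 0.0021 -0.0002  0.    ]
sq ang [84.79854835 85.41593431 84.80936289 84.02643038]
sock [0.58178417 0.15168279 0.17042516] [-0.0024 -0.0023 -0.    ]
```

Converted, 0.01 m is 0.02, 0.006 m is 0.012.

```bash
python3 nudge.py '[[[-0.0044,-0.0046,0,0,0],[0,0,0.02,0,0],[0,0,0.012,0,0],[0,0,0.008,0,0],[0,0,0.006,0,0],[0,0,0,0,0]]]'; python3 nudge.py '[[[0,0,0.004,0,0],[0,0,0.004,0,0],[0,0,0.004,0,0],[0,0,0,0,0]]]'
```

```text
clock: 17.97
tool_pos: [0.5864, 0.1476, 0.1485]
ee_rot: [0.148, 3.138, 0.001]
ft_force: [-1.4, 0.2, 1.7]
gripper_width: 0.252
gripper_force: 79.9
clock: 18.3
tool_pos: [0.5875, 0.1485, 0.1464]
ee_rot: [0.146, 3.133, 0.004]
ft_force: [-4.9, 2.1, 13.6]
gripper_width: 0.251
gripper_force: 81.3
```

Converted, -0.001 m is -0.002, 0.0005 m is 0.001.

```bash
python3 nudge.py '[[[0.002,0.001,-0.002,0,0],[0.0014,0.0006,0,0,0],[0,0,0.002,0,0],[0,0,0,0,0]]]'; python3 nudge.py '[[[0,0,0.002,0.0159,0],[0,0,0.002,0.0095,0],[0,0,0,-0.0159,0],[0,0,0,-0.0159,0],[0,0,0,-0.0159,0],[0,0,0,0.0223,0],[0,0,0,0,0]]]'; python3 -c "
from h import *; print(st()['torque'])"
```

```text
clock: 18.63
tool_pos: [0.5864, 0.1491, 0.1459]
ee_rot: [0.147, 3.133, 0.003]
ft_force: [-2.1, 1.8, 10.6]
gripper_width: 0.251
gripper_force: 81.0
clock: 19.22
tool_pos: [0.5861, 0.1493, 0.1431]
ee_rot: [0.152, 3.134, 0.003]
ft_force: [-2.1, 2.2, 9.0]
gripper_width: 0.251
gripper_force: 80.7
t 19.22 tcp [0.5861 0.1493 0.1431] yaw_y 84.46 z [ 0.004  0.002 -1.   ] j [ 0.58  0.06 -0.06  0.   -1.45 -2.25]
[ 0.82844242  0.59547507 -0.01993385]
```

It's sinking past the taper (rim about 7 mm down), so this one fits. I'll ease it fully down.

Converted, 0.002 m is 0.004, 0.001 m is 0.002, -0.03 rad is -0.0095.

```bash
python3 nudge.py '[[[0.0006,0.0004,0.004,0,0],[0,0,0.004,0,0],[0,0,0.004,0.0095,0],[0,0,0.002,-0.0095,0],[0,0,0,-0.0095,0],[0,0,0,0.0095,0],[0,0,0,0,0]]]'
```

```text
clock: 19.8
tool_pos: [0.5869, 0.1493, 0.1413]
ee_rot: [0.148, 3.128, 0.004]
ft_force: [-7.9, 1.8, 24.9]
gripper_width: 0.251
gripper_force: 82.5
```

Converted, -0.001 m is -0.002, 0.0007 m is 0.0014, -0.04 rad is -0.0127.

```bash
python3 nudge.py '[[[0.002,0,-0.002,0,0],[0.0014,0.0006,0,0,0],[0,0,0.002,0.0127,0],[0,0,0.002,0.0064,0],[0,0,0.002,-0.0127,0],[0,0,0.002,-0.0127,0],[0,0,0,0.0064,0],[0,0,0,0,0]]]'; python3 -c "
from h import *; print(st()['torque'])"
```

```text
clock: 20.47
tool_pos: [0.5866, 0.1494, 0.1403]
ee_rot: [0.147, 3.124, 0.004]
ft_force: [-6.7, -0.4, 30.7]
gripper_width: 0.253
gripper_force: 83.1
t 20.47 tcp [0.5866 0.1494 0.1403] yaw_y 84.62 z [ 0.014  0.002 -1.   ] j [ 0.58  0.05 -0.07  0.01 -1.44 -2.25]
[0.05043606 2.59584204 0.05979312]
```

Converted, -0.003 m is -0.006, 0.001 m is 0.002.

```bash
python3 nudge.py '[[[0.002,0,-0.006,0,0],[0.002,0,0,0,0],[0,0,0,0,0]]]'; python3 -c "
from h import *; print(st()['torque'])"; python3 nudge.py '[[[0.002,0,0.002,0,0],[0,0,0.002,0.0095,0],[0,0,0.002,-0.0095,0],[0,0,0.002,-0.0095,0],[0,0,0.002,0.0095,0],[0,0,0,0,0]]]'; python3 -c "
from h import *; print(st()['torque'])"
```

```text
clock: 20.72
tool_pos: [0.5853, 0.1495, 0.1406]
ee_rot: [0.147, 3.124, 0.004]
ft_force: [4.1, -0.3, 16.5]
gripper_width: 0.254
gripper_force: 81.7
t 20.72 tcp [0.5853 0.1495 0.1406] yaw_y 84.62 z [ 0.014  0.002 -1.   ] j [ 0.59  0.05 -0.08  0.01 -1.44 -2.25]
[-0.20283353 -1.44658084 -0.0142568 ]
clock: 21.22
tool_pos: [0.5856, 0.1495, 0.1401]
ee_rot: [0.148, 3.119, 0.005]
ft_force: [-1.7, -1.9, 31.9]
gripper_width: 0.256
gripper_force: 83.3
t 21.22 tcp [0.5856 0.1495 0.1401] yaw_y 84.58 z [ 0.019  0.003 -1.   ] j [ 0.59  0.04 -0.08  0.01 -1.43 -2.25]
[-0.39745937  0.47048373 -0.01490324]
```

```bash
python3 - <<'E'
from h import *
o=st(); c=cap("wrist"); print(held(c,o["tool_pos"],.0265).round(4))
s=cap("scene"); p=cv2.projectPoints(np.array([[.584,.149,.12]]),s["rvec"],s["tvec"],s["intrinsics"],s["distortion"])[0][0,0].astype(int)
a=cv2.resize(c["bgr"][200:384,150:360],(420,368)); b=cv2.resize(s["bgr"][p[1]-46:p[1]+46,p[0]-46:p[0]+46],(368,368),interpolation=cv2.INTER_CUBIC)
cv2.imwrite("pics/chk.png",np.hstack([a,b]))
E
```

```text
t 21.22 tcp [0.5856 0.1495 0.1401] yaw_y 84.58 z [ 0.019  0.003 -1.   ] j [ 0.59  0.04 -0.08  0.01 -1.43 -2.25]
px [253.03736264 282.4021978 ] pred [253.88530734 287.07353417] area 455
[ 0.0024 -0.0004 -0.    ]
```

View pics/chk.png

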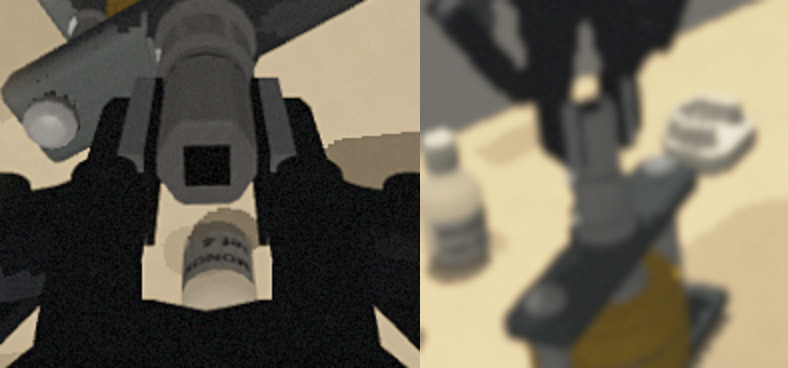

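The socket is still square in the grip with no slip, and the rim is roughly 5 mm above the flange. It looks stuck by friction, so I'll rock x and y lightly while pressing.

Converted, -0.0025 m is -0.005, -0.002 m is -0.004, -0.08 rad is -0.0255.

```bash
python3 nudge.py '[[[0.003,0,0,0,0],[0,0.002,0,0,0],[-0.005,0,0,0,0],[0,-0.004,0,0,0],[0.002,0,0.002,0,0],[0,0.002,0,0,0],[0,0,0,0.0255,0],[0,0,0,-0.0255,0],[0,0,0,0,0]]]'; python3 -c "
from h import *; print(st()['torque'])"
```

```text
clock: 22.07
tool_pos: [0.5855, 0.1495, 0.139]
ee_rot: [0.141, 3.119, 0.005]
ft_force: [-1.8, -1.4, 31.6]
gripper_width: 0.255
gripper_force: 83.3
t 22.07 tcp [0.5855 0.1495 0.139 ] yaw_y 84.82 z [ 0.019  0.003 -1.   ] j [ 0.59  0.04 -0.08  0.01 -1.43 -2.25]
[-0.44143628  0.42155027 -0.17364671]
```

Converted, -0.003 m is -0.006, -0.002 m is -0.004, -0.08 rad is -0.0255.

```bash
python3 nudge.py '[[[0.003,0,0.002,0.0127,0],[0,0.002,0,0,0],[-0.006,0,0,-0.0127,0],[0,-0.004,0,-0.0127,0],[0.006,0,0.002,0,0],[0,0.004,0,0.0127,0],[-0.003,-0.002,0,0,0],[0,0,0,0.0255,0],[0,0,0,-0.0255,0],[0,0,0,0,0]]]'; python3 - <<'E'
from h import *
o=st();print(o['torque']); c=cap("wrist"); print(held(c,o["tool_pos"],.0265).round(4))
E
```

```text
clock: 22.9
tool_pos: [0.5854, 0.1495, 0.136]
ee_rot: [0.141, 3.12, 0.006]
ft_force: [0.7, -2.0, 28.8]
gripper_width: 0.248
gripper_force: 83.0
t 22.9 tcp [0.5854 0.1495 0.136 ] yaw_y 84.81 z [ 0.018  0.003 -1.   ] j [ 0.59  0.04 -0.09  0.01 -1.42 -2.25]
[-0.21622078 -0.14600008 -0.15987316]
px [253.07658643 282.34135667] pred [253.91930089 286.9937566 ] area 457
[ 0.0024 -0.0004 -0.    ]
```

Converted, -0.002 m is -0.004, 0.001 m is 0.002, -0.04 rad is -0.0127.

```bash
python3 nudge.py '[[[0.002,0,0.002,0,0],[-0.004,0,0,0.0127,0],[0.002,0,0.002,-0.0127,0],[0,0,0,0,0],[0,0,0,0,0]]]'; python3 nudge.py '[[[0,0,-0.004,0,0],[0,0,0,0,0]]]'
```

```text
clock: 23.37
tool_pos: [0.5857, 0.1495, 0.1351]
ee_rot: [0.146, 3.119, 0.006]
ft_force: [-0.1, -0.8, 31.7]
gripper_width: 0.257
gripper_force: 83.3
clock: 23.53
tool_pos: [0.5855, 0.1495, 0.1352]
ee_rot: [0.147, 3.12, 0.006]
ft_force: [2.4, -0.9, 24.6]
gripper_width: 0.251
gripper_force: 82.5
```

It's home: TCP 0.135, so the rim is at about 0.104, with a firm stop. Now I'll turn anticlockwise (negative about tool z), keeping the socket centre fixed and watching the torque.

Converted, -0.001 m is -0.002, 0.0001 m is 0.0002, -0.05 rad is -0.0159.

```bash
python3 nudge.py '[[[0,0.0002,-0.002,-0.0159,0],[0,0.0002,0,-0.0159,0],[0,0,0,0,0]]]' 100 >/dev/null; python3 -c "
from h import *; print(st()['torque'])"; python3 nudge.py '[[[0,0.0004,0,-0.0255,0],[0,0,0,0,0]]]' >/dev/null; python3 -c "
from h import *; print(st()['torque'])";  python3 nudge.py '[[[0,0.0004,0,-0.0255,0],[0,0.0004,0,-0.0255,0],[0,0.0004,0,-0.0255,0],[0,0,0,0,0]]]'; python3 -c "
from h import *; print(st()['torque'])"
```

```text
t 23.78 tcp [0.5854 0.1496 0.1353] yaw_y 90.48 z [ 0.017  0.003 -1.   ] j [ 0.59  0.05 -0.09  0.01 -1.42 -2.15]
[-0.33306927 -1.60957141 -0.11606867]
t 23.95 tcp [0.5853 0.1497 0.1353] yaw_y 95.13 z [ 0.017  0.002 -1.   ] j [ 0.59  0.05 -0.09  0.01 -1.42 -2.07]
[-0.45642657 -1.57605513 -0.10470797]
clock: 24.28
tool_pos: [0.5852, 0.1501, 0.1352]
ee_rot: [-0.513, 3.082, -0.001]
ft_force: [4.7, -1.7, 22.5]
gripper_width: 0.244
gripper_force: 97.5
t 24.28 tcp [0.5852 0.1501 0.1352] yaw_y 108.89 z [ 0.017  0.002 -1.   ] j [ 0.59  0.05 -0.09  0.01 -1.42 -1.83]
[-0.69259272 -1.61793279 -0.10714034]
```

Converted, 0.0002 m is 0.0004, -0.08 rad is -0.0255.

```bash
python3 nudge.py '[[[0,0.0004,0,-0.0255,0],[0,0.0004,0,-0.0255,0],[0,0.0004,0,-0.0255,0],[0,0.0004,0,-0.0255,0],[0,0.0004,0,-0.0286,0],[0,0.0004,0,-0.0286,0],[0,0,0,0,0],[0,0,0,0,0]]]'; python3 - <<'E'
from h import *
o=st();print(o['torque']); c=cap("wrist"); print(held(c,o["tool_pos"],.0265).round(4))
x,y=cv2.projectPoints((o["tool_pos"]+[0,0,.0265])[None],c["rvec"],c["tvec"],c["intrinsics"],c["distortion"])[0][0,0].round().astype(int)
m=(c["bgr"].mean(2)[y-16:y+16,x-16:x+16]<38).astype(np.uint8); n,l=cv2.connectedComponents(m); m=(l==l[16,16]).astype(np.uint8)
q=max(cv2.findContours(m,0,1)[0],key=cv2.contourArea); b=cv2.boxPoints(cv2.minAreaRect(q))+[x-16,y-16]
P=np.array([plane(c,u,o["tool_pos"][2]+.0265)[:2] for u in b]);E=np.roll(P,-1,0)-P; print("sq ang",np.degrees(np.arctan2(E[:,1],E[:,0]))%90)
E
```

```text
clock: 24.95
tool_pos: [0.5847, 0.1507, 0.1352]
ee_rot: [-1.254, 2.863, -0.009]
ft_force: [6.2, -2.7, 20.9]
gripper_width: 0.247
gripper_force: 97.5
t 24.95 tcp [0.5847 0.1507 0.1352] yaw_y 137.32 z [ 0.017  0.001 -1.   ] j [ 0.59  0.05 -0.09  0.01 -1.42 -1.33]
[-1.16095859 -1.77864836 -0.03285026]
px [253.03982301 282.12831858] pred [252.75558178 287.05519725] area 452
[ 0.0025  0.0001 -0.    ]
sq ang [47.72934734 48.00977067 47.7893744  46.56678989]
```

The socket turned with the tool (square at 137.5°, about 0.92 rad including slack). It's still seated at TCP 0.1352 and firmly gripped. Handing in.

```bash
python3 -c "
from station import arm, viewer, ticket, telemetry; print(ticket.sign_off())"
```

```text
the job is handed in; nothing more can be done
None
```

The middle socket fits: it went fully home on the nut, I turned it 0.92 rad anticlockwise (about an eighth of a turn of the nut once the slack is taken off; the nut's own angle was not measured), and it is still gripped and seated; the far one, which would not go down, stands upright on the worktop.

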